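Hold a glued tube joint under the bench press

TASK

The tube on the press's drawer has just been glued into its collar, but trapped air keeps lifting it 3 mm out of its seat. Push the open drawer fully home under the press until it snaps into its detent, then bring the press lever down by its handle until it is level, between the two pins of the quadrant, so that the spring foot keeps the tube seated. Finish while holding the lever level there, without ever running it down to the bottom of its stroke, and leave the glue bottle standing where it is.

Things in the scene. Friction and masses are not known exactly. Their poses are not given: they have to be found in the camera images.
- press: grey bench hand press bolted to the bench, 262x150 mm base, about 295 mm high; origin on the bench under the ram axis. Its +x points to the rear column, -x to the operator, +y left, z up. The head (z 155-245, x from -49 mm back, y within 34 mm of the axis) overhangs the nest. Press frame below means this frame.
- drawer_front (a point): middle of the flat front plate of the nest drawer (plate 110 mm wide along press y, from z 22 to 73 mm above the bench, 8 mm thick), on its outer face, 45 mm up. Push it along press +x. With the drawer home it lies at press frame (-148, 0, 45) mm, and nothing stands above it but air.
- nest_drawer (a joint): travel of the nest drawer in m: 0 is fully home against its end stop, positive is pulled out toward the operator (up to 0.10). A spring plunger on the left rail resists with up to about 6 N between 12 and 5 mm, then snaps the drawer home; sliding friction about 1 N. It stays where it is left elsewhere.
- lever_angle (a joint): angle of the lever in rad: 0 is fully up (40 degrees above level), where a return spring lifts it when let go; 0.70 is level, the wanted place, in the middle between the two quadrant pins; 1.05 is the bottom of the stroke. The ram goes down 30 mm per rad; the foot meets the tube at about 0.40 and has seated it at 0.50.
- lever_pivot (a point): centre of the lever's hub, at press frame (28, -100, 200) mm; the lever swings in the upright plane press y = -100 mm, on the right of the press, about the press y axis, with its handle toward the operator.
- grip_mid (a point): point on the axis of the lever's black handle, 165 mm from the pivot. The handle is round, 25 to 29 mm thick, lies along the lever from 114 to 208 mm from the pivot. Lever up: 106 mm above the pivot and 126 mm toward the operator; level: at the pivot's height, 200 mm over the bench. Holding it level takes about 9 N down.
- press_lever: the whole lever: steel hub and bar, 13 mm thick, with the round black handle at its free end, which is the part to hold; origin on the pivot (see point grip_mid for the handle).
- press_foot: round rubber-faced foot, 35 mm wide, on a spring under the ram; its underside is 115 mm over the bench when the lever is up; the spring gives from 3 N on, and with the lever level it presses the tube with about 10 N. Origin at the press origin when up, not on the foot.
- tube_part: the glued part's tube: white, upright, 31 mm wide, standing in an aluminium collar 41 mm wide that is clamped in the white nest block (66x66 mm) on the drawer; origin at the drawer's origin (the press origin with the drawer home), not on the tube.
- tube_top (a point): middle of the tube's upper end: 103 mm over the bench when proud, 100 mm when pressed in; under the ram axis when the drawer is home, that much nearer the operator when it is out.
- tube_depth (a joint): how far the tube is pressed into its collar, in m: 0 is 3 mm proud, as it stands now; 0.003 is seated. Air trapped below it lifts it again (about 2 N) when the foot lets go.
- glue_bottle: white squeeze bottle with a pointed cap, 50 mm wide, 141 mm high, standing on the bench left of the press; origin in the middle of its underside.

How it is judged:
By the outcome, as a careful person would: the job done as asked, in the order asked, and still so for the second after the job is handed in, while the arm keeps its last pose, push and grip.
It also fails if it takes over 48 s, if anything falls off the work surface, if the arm or the gripper's body presses on something with over 40 N, if the wrist force passes 120 N, or if a joint passes its speed limit or range.

ROBOT

A 7-joint arm with a two-finger parallel gripper is mounted at the origin on a cart in front of the work surface, level with it; the furniture and walls round the work are solid. World frame = base frame: x ahead of the robot, y to its left, z up, the work surface at z = 0. Lengths are in m, angles in rad, forces in N, time in s.
With the tool pointing down it reaches from about 0.35 to 0.9 m from the base axis. Payload 19.9 kg.
Tool frame: the origin (TCP) lies midway between the tips of the shut fingers; the grasp point (between the pads) lies 19 mm behind it; z points along the fingers, y is the line along which they close (so a half turn about z gives the same grasp; the last joint's range is limited). The gripper opens to 85 mm and grips with 20 to 120 N. Pads are 22 mm wide; open, the fingers measure 114 mm over their backs; the gripper's body (76 mm by 85 mm) begins 54 mm behind the grasp point. The pads swing forward as they close: fully open they stand 13 mm farther back than shut.
Start: joints at [1.282, 0.417, -0.01, 1.614, 0.005, 1.111, -0.053], TCP at [0.153, -0.606, 0.231] pointing down, gripper open.
Joint ranges: [-2.81, 2.81], [-0.39, 2.02], [-1.27, 1.25], [0.06, 2.57], [-1.19, 4.33], [0.19, 2], [-2.82, 2.82]. Speed limits (rad/s): [1.89, 1.89, 2.39, 2.39, 3.01, 3.01, 3.01].

INTERFACE

Orientations are given as a rotation vector (axis times angle).
In Python, from cell import arm, eyes gives the robot as it stands (arm), with the cameras (eyes).
- The arm moves only by the shell command python3 shift.py [OPENING], which reads ROWS from standard input. ROWS is a JSON object whose key "plan" holds a list of rows, 1 to 8 of them, each of 4 numbers: dx, dy, dz in m, then a turn about the tool's z in rad; each row shifts and turns the commanded pose from where the row before left it, along the tool's axes as they then stand; what a row does not reach is not made up. A row lasts 1/10 s, in which the tool goes at most 0.05 m and 0.15 rad, less where a joint would pass 70% of its speed; a pose out of reach is approached as far as the arm can. OPENING is the finger opening in m, set as the command begins (- or left out keeps the last). The fingers move at their own pace and stop on an object; the grip force is fixed at half the most. Time passes only in rows, so rows that do not move let the fingers close. It prints the time, the measured TCP pose, the force, the opening and the grip force at its end. Input that does not fit is refused with a message, and nothing moves.
- arm.observe(): the state, without advancing time (a new reading comes with each control period).
- eyes.read_camera(name): name is "side" or "top"; returns the picture (480x640x3 uint8, blue, green, red); there is no depth.
- eyes.calibration(name): a dict with "fov_y" (degrees; the focal length in pixels is half the picture's height over the tangent of half this angle, whatever the lens; pixels are square), "cx", "cy" (the principal point, pixels), "R" (3x3) and "t" (3): a world point X has camera coordinates R X + t. Camera axes: x right, y down, z forward; pixel columns grow to the right and rows downward; lengths in m; the calibration is good to about 2 mm. A picture is of the moment at which its call begins. calibration takes no time and is no camera call.
- arm.finish_job(): hands the job in; it is judged then, once.
The state is a dict: "clock": time; "joint_pos": joint angles; "joint_vel": joint speeds; "joint_efforts": joint torques, N m; "ee_pos": TCP position; "orientation": TCP orientation; "contact_force": force on the tool from outside, world axes, zero at the start; "moment": the same for the moment, N m; "gripper_width": finger opening in m; "grasp_force": force on a finger pad.
Only numpy, scipy, OpenCV 4.12 (cv2) and the standard library are available. Lean on these libraries where they do the work, as an engineer would, in place of code of your own. Each camera call takes 0.05 s, during which the arm holds its last target. There are 200 camera calls.

## Working session

There is one attempt and no reset: what is moved stays moved. The work goes in short steps, Python scripts to look and compute and a shell command to move; the robot and the scene stay as the last step left them, time stands still between calls to the robot, and variables do not carry over. Pictures are saved under pics/ and viewed, at most 13 in all, crops included, and the job is handed in when it is done.

```bash
ls; mkdir -p pics
python3 - <<'E'
from cell import arm, eyes
import cv2
for n in("side","top"):
    cv2.imwrite(f"pics/{n}0.png",eyes.read_camera(n)); print(n,eyes.calibration(n))
s=arm.observe(); print(s)
E
```

```text
cell.py
pics
shift.py
side {'fov_y': 54.54052632775157, 'cx': 315.6362427379575, 'cy': 241.06124924060387, 'R': array([[ 0.98588452, -0.16710671,  0.010347  ],
       [-0.06268124, -0.42569579, -0.90269273],
       [ 0.15525069,  0.88930222, -0.43016134]]), 't': array([-0.63040085,  0.26475919,  0.8746641 ])}
top {'fov_y': 53.00141035429566, 'cx': 333.01101108292454, 'cy': 232.74171807347682, 'R': array([[-0.2852039 , -0.95842565, -0.00888894],
       [-0.90334737,  0.27189052, -0.33172139],
       [ 0.3203471 , -0.08657843, -0.94333552]]), 't': array([0.23450307, 0.62843637, 0.81558185])}
{'clock': 0.1, 'joint_pos': array([ 1.28150996,  0.41792344, -0.01032725,  1.61411434,  0.00472645,
        1.11070025, -0.05304608]), 'joint_vel': array([-0.00107117, -0.00188738, -0.00141024,  0.00095124,  0.00121045,
       -0.00019234,  0.0003194 ]), 'joint_efforts': array([ 1.69908577e-03, -8.65819860e+01,  6.80436809e-01, -4.35638523e+01,
        1.91873917e-02,  5.00308161e-03, -9.66741004e-05]), 'ee_pos': array([ 0.15320738, -0.6056063 ,  0.23071686]), 'orientation': array([-3.11642522e+00, -3.88084969e-01,  3.73571144e-04]), 'contact_force': array([-0.09071655,  0.76016489, -0.42082135]), 'moment': array([ 0.02457637, -0.038006  ,  0.0051088 ]), 'grasp_force': 0.0, 'gripper_width': 0.08568899974390724}
```

View pics/side0.png

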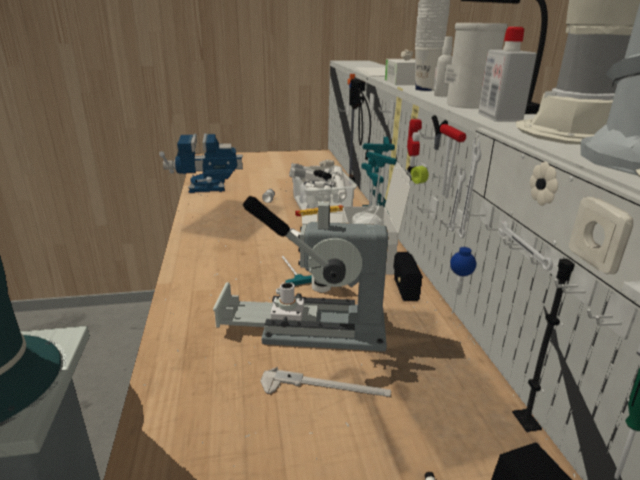

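View pics/top0.png

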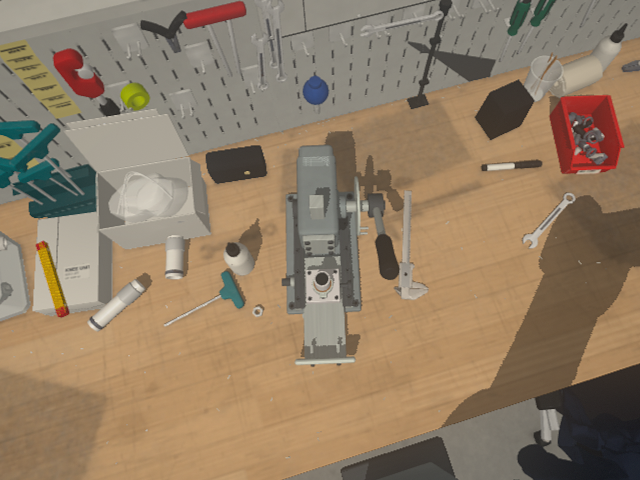

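Run:
```python
import cv2,numpy as np
a=cv2.imread("pics/side0.png")[190:360,205:405];b=cv2.imread("pics/top0.png")[140:375,225:425]
cv2.imwrite("pics/sc.png",cv2.resize(a,None,fx=4,fy=3.5*4/3.5*0+4*0.875/0.875*0+3.5,interpolation=2) if 0 else cv2.resize(a,(680*200//170,680))[:600] if 0 else cv2.resize(a,(700,595),interpolation=2))
cv2.imwrite("pics/tc.png",cv2.resize(b,(500,587),interpolation=2))
```

```text
(no output)
```

View pics/sc.png

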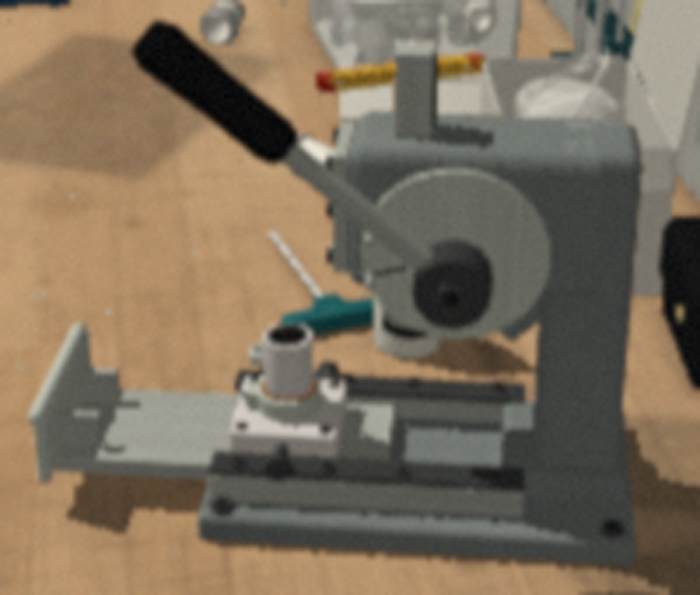

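View pics/tc.png

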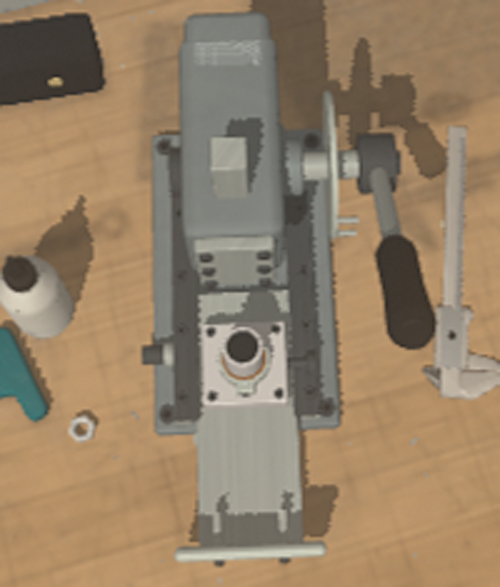

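```bash
cat > h.py <<'E'
import numpy as np
from cell import arm, eyes
C={n:eyes.calibration(n) for n in("side","top")}
def proj(n,X):
    c=C[n];f=240/np.tan(np.radians(c["fov_y"]/2));v=c["R"]@X+c["t"];return np.array([c["cx"]+f*v[0]/v[2],c["cy"]+f*v[1]/v[2]])
S=lambda u,v:np.array([205+u/3.5,190+v/3.5]); T=lambda u,v:np.array([225+u/2.5,140+v/2.498])
E
python3 - <<'E'
from h import *
from scipy.optimize import least_squares
for n in C: print(n,-C[n]["R"].T@C[n]["t"])
def tri(a,b):
    return least_squares(lambda X:np.r_[proj("side",X)-a,proj("top",X)-b],[.5,0,.1])
for nm,a,b in [("tube",S(288,333),T(242,345)),("tip",S(152,42),T(410,342)),("plateR",S(35,413),T(325,549)),("plateL",S(80,326),T(178,554)),("hubface",S(450,297),T(398,155)),("baseRF",S(203,530),T(338,425)),("gripstart",S(285,148),T(397,240))]:
    r=tri(a,b);print(nm,r.x.round(4),"px err",r.fun.round(1))
def P(p,X):
    c,s=np.cos(p[2]),np.sin(p[2]);return np.array([p[0]+c*X[0]-s*X[1],p[1]+s*X[0]+c*X[1],X[2]])
def res(p):
    d=p[3];o=[]
    for X,a,b in [((-d,0,.103),S(288,333),T(242,345)),((-.148-d,-.055,.073),S(35,413),T(325,551)),((-.148-d,.055,.073),S(80,326),T(178,556)),((.028-.208*.766,-.1,.2+.208*.643),S(152,45),T(410,345))]:
        o+=[proj("side",P(p,X))-a,proj("top",P(p,X))-b]
    return np.concatenate(o)
for y0 in(0,.5,-.5):
    r=least_squares(res,[.6,-.1,y0,.06],loss="soft_l1");print(r.x.round(4),r.cost,res(r.x).round(1))
E
```

```text
side [ 0.50230566 -0.77047807  0.62176563]
top [0.37330824 0.12449966 0.9799176 ]
tube [0.5911 0.0898 0.1047] px err [-0.3  0.1 -0.1 -0.3]
tip [0.5128 0.0089 0.3284] px err [-2.5  0.7 -0.7 -2. ]
plateR [0.4353 0.0731 0.0728] px err [-0.9  0.2 -0.3 -0.7]
plateL [0.4622 0.1772 0.0699] px err [-0.5  0.1 -0.2 -0.4]
hubface [ 0.664  -0.0486  0.2028] px err [ 1.  -0.4  0.3  1. ]
baseRF [0.5301 0.03   0.0077] px err [-0.9  0.2 -0.3 -0.8]
gripstart [ 0.5828 -0.0134  0.2772] px err [ 0.9 -0.3  0.2  0.8]
[ 0.6604  0.074  -0.2398  0.0708] 10.83959569123104 [-0.1  0.5 -0.7 -0.2 -1.1  0.2  0.1 -1.4 -1.1 -1.5 -1.3 -0.2 -4.8 -2.7
  1.1 -1.8]
[ 0.6604  0.074  -0.2398  0.0708] 10.83959569123101 [-0.1  0.5 -0.7 -0.2 -1.1  0.2  0.1 -1.4 -1.1 -1.5 -1.3 -0.2 -4.8 -2.7
  1.1 -1.8]
[ 0.6604  0.074  -0.2398  0.0708] 10.839595691274983 [-0.1  0.5 -0.7 -0.2 -1.1  0.2  0.1 -1.4 -1.1 -1.5 -1.3 -0.2 -4.8 -2.7
  1.1 -1.8]
```

```bash
cat >> h.py <<'E'
from scipy.spatial.transform import Rotation as Ro
PR=np.array([.6604,.074,-.2398])
def st(xp=None,yp=None,z=None):
    s=arm.observe();R=Ro.from_rotvec(s["orientation"]).as_matrix();c,sn=np.cos(PR[2]),np.sin(PR[2])
    M=np.array([[c,-sn],[sn,c]]);e=s["ee_pos"];q=M.T@(e[:2]-PR[:2]);f=s["contact_force"]
    print("t",round(s["clock"],2),"press xyz",q.round(4),e[2].round(4),"yawx rel",round(np.arctan2(R[1,0],R[0,0])-PR[2],3),"F press",(M.T@f[:2]).round(1),f[2].round(1),"q",s["joint_pos"].round(2),"w",round(s["gripper_width"],3),round(s["grasp_force"],1))
    if xp is not None:
        print("tool delta",(R.T@(np.r_[PR[:2]+M@[xp,yp],z]-e)).round(4))
E
echo '{"plan":[[0.0335, -0.0272, 0, 0], [0.0335, -0.0272, 0, 0], [0.0335, -0.0272, 0, 0], [0.0335, -0.0272, 0, 0], [0.0335, -0.0272, 0, 0], [0.0335, -0.0272, 0, 0], [0.0335, -0.0272, 0, 0], [0.0335, -0.0272, 0, 0]]}' | python3 shift.py
echo '{"plan":[[0, 0, 0, -0.135], [0, 0, 0, -0.135], [0, 0, 0, -0.135], [0, 0, 0, -0.135], [0, 0, 0, -0.135], [0, 0, 0, -0.135], [0, 0, 0, -0.135], [0, 0, 0, -0.135]]}' | python3 shift.py
python3 -c "
from h import *
st(-.305,.01,.2)"
```

```text
clock: 0.9
ee_pos: [0.3604, -0.3276, 0.2312]
orientation: [-3.117, -0.388, 0.0]
contact_force: [0.3, 0.1, -0.6]
gripper_width: 0.0854
grasp_force: 0.0
clock: 1.7
ee_pos: [0.3596, -0.3291, 0.2311]
orientation: [-2.468, -1.942, 0.0]
contact_force: [-0.3, -0.1, 0.2]
gripper_width: 0.0855
grasp_force: 0.0
t 1.7 press xyz [-0.1965 -0.463 ] 0.2311 yawx rel 1.573 F press [-0.2 -0.1] 0.2 q [ 0.96  0.19 -0.32  1.94  0.07  1.03  0.38] w 0.085 0.0
tool delta [ 0.4733 -0.1074  0.0312]
```

```bash
echo '{"plan":[[0.043, -0.0107, 0.003, 0], [0.043, -0.0107, 0.003, 0], [0.043, -0.0107, 0.003, 0], [0.043, -0.0107, 0.003, 0], [0.043, -0.0107, 0.003, 0], [0.043, -0.0107, 0.003, 0], [0.043, -0.0107, 0.003, 0], [0.043, -0.0107, 0.003, 0]]}' | python3 shift.py
echo '{"plan":[[0.043, -0.0107, 0.003, 0], [0.043, -0.0107, 0.003, 0], [0.043, 0, 0.003, 0], [0, 0, 0.03, 0], [0, 0, 0.03, 0], [0, 0, 0.03, 0], [0, 0, 0.03, 0], [0, 0, 0.04, 0]]}' | python3 shift.py
python3 -c "
from h import *
st(-.205,.01,.03)
import cv2
a=eyes.read_camera('side')[150:370,100:420];cv2.imwrite('pics/a1.png',cv2.resize(a,(800,550),interpolation=2))"
```

```text
clock: 2.5
ee_pos: [0.3589, 0.0269, 0.2073]
orientation: [2.474, 1.935, -0.0]
contact_force: [0.4, -0.0, -0.3]
gripper_width: 0.0855
grasp_force: 0.0
clock: 3.3
ee_pos: [0.3701, 0.1558, 0.0375]
orientation: [2.475, 1.935, 0.002]
contact_force: [2.0, -1.0, -0.6]
gripper_width: 0.0852
grasp_force: 0.0
t 3.3 press xyz [-0.3014  0.0105] 0.0375 yawx rel 1.567 F press [ 2.2 -0.5] -0.6 q [ 0.13  0.45 -0.69  2.27  0.53  0.58 -1.2 ] w 0.085 0.0
tool delta [-0.0002  0.0964  0.0076]
```

View pics/a1.png

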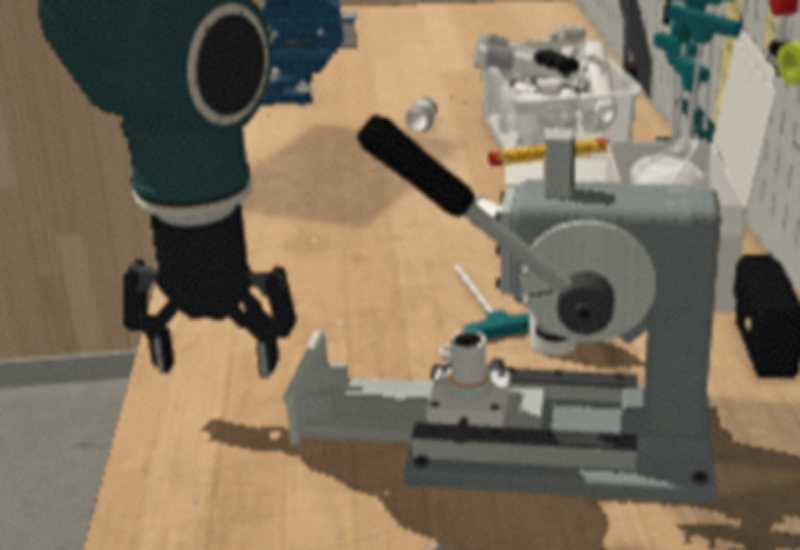

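```bash
echo '{"plan":[[0, 0.014, 0.001, 0], [0, 0.014, 0.001, 0], [0, 0.014, 0.001, 0], [0, 0.014, 0.001, 0], [0, 0.014, 0.001, 0], [0, 0.007, 0, 0]]}' | python3 shift.py
python3 -c "
from h import *
st(-.205,.01,.03)"
echo '{"plan":[[0, 0.005, 0, 0], [0, 0.005, 0, 0], [0, 0, 0, 0]]}' | python3 shift.py
python3 -c "
from h import *
st(-.205,.01,.03)"
```

```text
clock: 3.95
ee_pos: [0.4462, 0.1365, 0.0336]
orientation: [2.475, 1.934, 0.001]
contact_force: [-4.6, 0.6, 1.7]
gripper_width: 0.0854
grasp_force: 2.0
t 3.95 press xyz [-0.2229  0.0098] 0.0336 yawx rel 1.566 F press [-4.6 -0.6] 1.7 q [ 0.19  0.54 -0.66  2.12  0.55  0.65 -1.09] w 0.085 2.0
tool delta [0.0003 0.0179 0.0036]
clock: 4.25
ee_pos: [0.4543, 0.1347, 0.0333]
orientation: [-2.474, -1.936, 0.0]
contact_force: [0.0, 0.6, -0.3]
gripper_width: 0.0858
grasp_force: 0.0
t 4.25 press xyz [-0.2146  0.01  ] 0.0333 yawx rel 1.568 F press [-0.1  0.6] -0.3 q [ 0.19  0.55 -0.66  2.1   0.55  0.66 -1.08] w 0.086 0.0
tool delta [0.     0.0096 0.0033]
```

```bash
for i in 1 2 3 ; do echo '{"plan":[[0, 0.002, 0, 0], [0, 0.001, 0, 0], [0, 0, 0, 0]]}' | python3 shift.py >/dev/null
python3 -c "
from h import *
st()"; done
```

```text
t 4.55 press xyz [-0.2125  0.01  ] 0.0332 yawx rel 1.568 F press [-4.1 -0. ] 3.3 q [ 0.2   0.55 -0.66  2.1   0.55  0.66 -1.07] w 0.086 2.0
t 4.85 press xyz [-0.2089  0.01  ] 0.0333 yawx rel 1.568 F press [-0.9  0.1] -0.3 q [ 0.2   0.56 -0.66  2.09  0.55  0.67 -1.07] w 0.085 0.7
t 5.15 press xyz [-0.2054  0.01  ] 0.0334 yawx rel 1.567 F press [-0.2  0.1] -0.1 q [ 0.2   0.56 -0.65  2.08  0.55  0.67 -1.06] w 0.085 0.0
```

```bash
for i in 1 2 ; do echo '{"plan":[[0, 0.002, 0, 0], [0, 0.001, 0, 0], [0, 0, 0, 0]]}' | python3 shift.py >/dev/null
python3 -c "
from h import *
st()"; done
python3 -c "
from h import *
import cv2
a=eyes.read_camera('side')[190:360,205:405];cv2.imwrite('pics/a2.png',cv2.resize(a,(700,595),interpolation=2))"
```

```text
t 5.45 press xyz [-0.2036  0.01  ] 0.0332 yawx rel 1.568 F press [-9.7 -1.4] 7.3 q [ 0.2   0.56 -0.65  2.08  0.55  0.67 -1.06] w 0.085 4.8
t 5.75 press xyz [-0.2033  0.0099] 0.0331 yawx rel 1.57 F press [-32.7  -4. ] 25.3 q [ 0.2   0.57 -0.66  2.08  0.54  0.68 -1.06] w 0.085 16.3
```

View pics/a2.png

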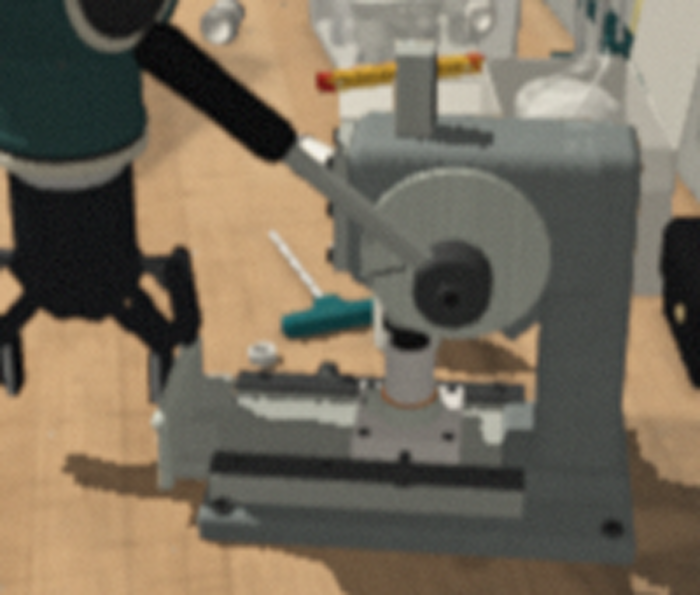

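```bash
echo '{"plan":[[0, -0.01, 0, 0], [0, -0.045, 0, 0], [0, -0.045, 0, 0], [0, 0, -0.05, 0], [0, 0, -0.05, 0], [0, 0, -0.05, 0], [0, 0, -0.05, 0], [0, 0, -0.05, 0]]}' | python3 shift.py
echo '{"plan":[[0, 0, -0.04, 0], [0, 0, -0.05, 0], [0, 0, -0.05, 0], [-0.02, 0, 0, 0], [-0.03, 0, 0, 0], [-0.03, 0, 0, 0], [-0.03, 0, 0, 0]]}' | python3 shift.py
echo '{"plan":[[0, 0, 0, 0.15], [0, 0, 0, 0.15], [0, 0, 0, 0.15], [0, 0, 0, 0.15], [0, 0, 0, 0.15], [0, 0, 0, 0.15], [0, 0, 0, 0.15], [0, 0, 0, 0.15]]}' | python3 shift.py >/dev/null
echo '{"plan":[[0, 0, 0, 0.15], [0, 0, 0, 0.15], [0, 0, 0, 0.07]]}' | python3 shift.py >/dev/null
python3 -c "
from h import *
st(-.106,-.1,.292)"
```

```text
clock: 6.6
ee_pos: [0.3712, 0.1554, 0.2855]
orientation: [2.473, 1.937, 0.001]
contact_force: [1.3, -0.7, 0.0]
gripper_width: 0.0853
grasp_force: 0.0
clock: 7.3
ee_pos: [0.3447, 0.0473, 0.4235]
orientation: [2.474, 1.935, 0.001]
contact_force: [0.3, -0.6, 0.6]
gripper_width: 0.0853
grasp_force: 0.0
t 8.4 press xyz [-0.3001 -0.0998] 0.4234 yawx rel -0.009 F press [0.  0.8] -0.3 q [ 0.93 -0.36 -0.83  1.89 -0.26  1.5  -1.68] w 0.085 0.0
tool delta [ 0.194  -0.0016  0.1315]
```

```bash
echo '{"plan":[[0.039, 0, 0, 0], [0.039, 0, 0, 0], [0.039, 0, 0, 0], [0.039, 0, 0, 0], [0.038, 0, 0, 0], [0, 0, 0.03, 0], [0, 0, 0.02, 0]]}' | python3 shift.py
python3 -c "
from h import *
st(-.106,-.1,.292)
import cv2
a=eyes.read_camera('side')[150:320,205:405];b=eyes.read_camera('top')[140:375,325:475]
cv2.imwrite('pics/a3.png',np.hstack([cv2.resize(a,(470,400),interpolation=2),cv2.resize(b,(255,400),interpolation=2)]))"
```

```text
clock: 9.1
ee_pos: [0.5271, 0.0034, 0.3712]
orientation: [-3.117, 0.377, 0.005]
contact_force: [0.1, 0.1, 0.0]
gripper_width: 0.0855
grasp_force: 0.0
t 9.1 press xyz [-0.1127 -0.1003] 0.3712 yawx rel -0.001 F press [0.  0.1] 0.0 q [ 0.85  0.29 -1.12  1.63  0.26  1.39 -2.11] w 0.086 0.0
tool delta [ 0.007  -0.0002  0.0792]
```

View pics/a3.png

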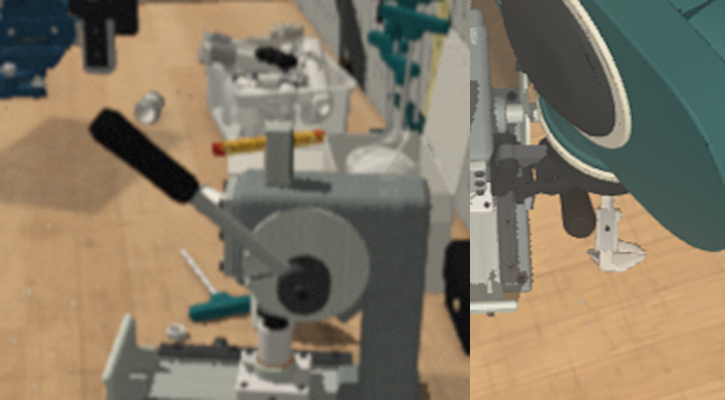

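```bash
python3 -c "
from h import *
print(proj('side',arm.observe()['ee_pos']),proj('top',arm.observe()['ee_pos']));st()
import cv2
a=eyes.read_camera('side')[60:300,130:450];b=eyes.read_camera('top')[140:375,325:475]
cv2.imwrite('pics/a4.png',np.hstack([cv2.resize(a,(533,400),interpolation=2),cv2.resize(b,(255,400),interpolation=2)]));st()"
```

```text
[252.33112417 180.10681218] [392.46355937 256.40166496]
t 9.2 press xyz [-0.1139 -0.1008] 0.3713 yawx rel -0.001 F press [-0.3  0.1] 0.4 q [ 0.85  0.29 -1.12  1.64  0.26  1.39 -2.11] w 0.085 0.0
t 9.3 press xyz [-0.1132 -0.1004] 0.3742 yawx rel -0.001 F press [0.6 0.1] 0.4 q [ 0.85  0.28 -1.12  1.63  0.26  1.39 -2.11] w 0.086 0.0
```

View pics/a4.png

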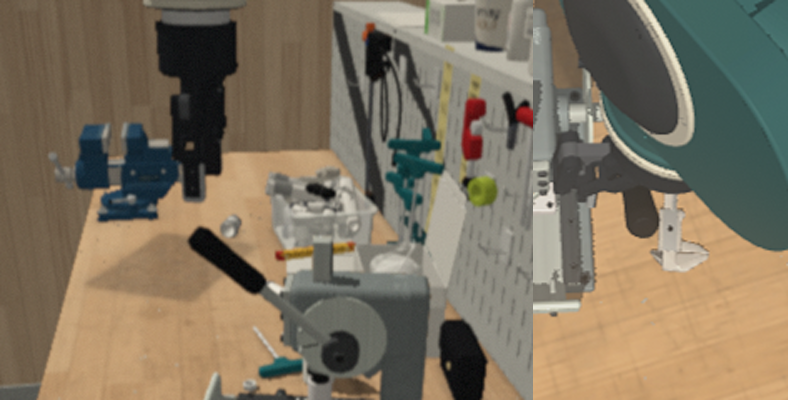

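```bash
echo '{"plan":[[0.002, 0, 0.02, 0], [0.002, 0, 0.02, 0], [0.001, 0, 0.02, 0], [0.001, 0, 0.018, 0], [0, 0, 0, 0]]}' | python3 shift.py
python3 -c "
from h import *
st(-.106,-.1,.292); 
print(proj('side',np.array([.5337,.0021,.31])))"
```

```text
clock: 9.8
ee_pos: [0.532, 0.0015, 0.2951]
orientation: [3.117, -0.379, -0.003]
contact_force: [-0.2, 0.3, 1.1]
gripper_width: 0.0855
grasp_force: 0.0
t 9.8 press xyz [-0.1075 -0.1009] 0.2951 yawx rel -0.002 F press [-0.2  0.3] 1.1 q [ 0.81  0.36 -1.08  1.74  0.33  1.25 -2.17] w 0.086 0.0
tool delta [ 0.0015 -0.0009  0.0031]
[258.49628921 213.20501486]
```

```bash
echo '{"plan":[[0.001, 0, 0.002, 0], [0, 0, 0, 0], [0, 0, 0, 0], [0, 0, 0, 0], [0, 0, 0, 0], [0, 0, 0, 0]]}' | python3 shift.py 0.02
python3 -c "
from h import *
st(-.106,-.1,.292)
import cv2
a=eyes.read_camera('side')[100:300,150:410]
cv2.imwrite('pics/a5.png',cv2.resize(a,(780,600),interpolation=2))"
```

```text
clock: 10.4
ee_pos: [0.5334, 0.0023, 0.294]
orientation: [3.118, -0.377, -0.001]
contact_force: [-2.0, 3.3, 6.5]
gripper_width: 0.0262
grasp_force: 58.3
t 10.4 press xyz [-0.1064 -0.0999] 0.294 yawx rel -0.001 F press [-2.8  2.7] 6.5 q [ 0.8   0.36 -1.08  1.74  0.34  1.24 -2.17] w 0.026 58.3
tool delta [0.0004 0.0001 0.002 ]
```

View pics/a5.png

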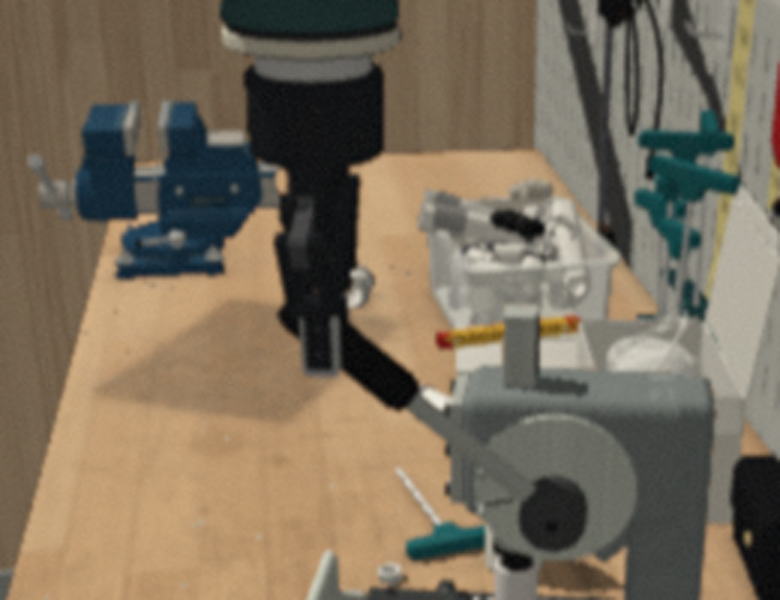

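```bash
echo '{"plan":[[-0.0046, 0, 0.006, 0], [-0.0047, 0, 0.0061, 0], [-0.0041, 0, 0.0064, 0], [-0.0041, 0, 0.0065, 0], [-0.0036, 0, 0.0068, 0], [-0.0035, 0, 0.0068, 0], [-0.003, 0, 0.007, 0], [-0.0029, 0, 0.0071, 0]]}' | python3 shift.py
python3 -c "
from h import *
st(-.1369,-.1,.2413)"
echo '{"plan":[[-0.0023, 0, 0.0073, 0], [-0.0023, 0, 0.0073, 0], [-0.0017, 0, 0.0075, 0], [-0.0016, 0, 0.0075, 0], [-0.001, 0, 0.0076, 0], [-0.001, 0, 0.0076, 0], [-0.0004, 0, 0.004, 0], [0, 0, 0, 0]]}' | python3 shift.py
python3 -c "
from h import *
st(-.1475,-.1,.181)
import cv2
a=eyes.read_camera('side')[170:370,180:440]
cv2.imwrite('pics/a6.png',cv2.resize(a,(780,600),interpolation=2))"
```

```text
clock: 11.25
ee_pos: [0.5045, 0.0096, 0.2415]
orientation: [-3.119, 0.377, -0.002]
contact_force: [4.6, 4.1, 4.8]
gripper_width: 0.0259
grasp_force: 58.4
t 11.25 press xyz [-0.1362 -0.0996] 0.2415 yawx rel -0.001 F press [3.5 5.1] 4.8 q [ 0.81  0.36 -1.07  1.87  0.35  1.12 -2.2 ] w 0.026 58.4
tool delta [-0.0007  0.0004  0.0002]
clock: 12.05
ee_pos: [0.4944, 0.0121, 0.1926]
orientation: [-3.119, 0.377, -0.002]
contact_force: [0.7, 3.9, 10.0]
gripper_width: 0.0255
grasp_force: 58.3
t 12.05 press xyz [-0.1465 -0.0995] 0.1926 yawx rel -0.001 F press [-0.2  3.9] 10.0 q [ 0.77  0.4  -1.04  1.95  0.41  1.02 -2.26] w 0.026 58.3
tool delta [-0.001   0.0005  0.0116]
```

View pics/a6.png

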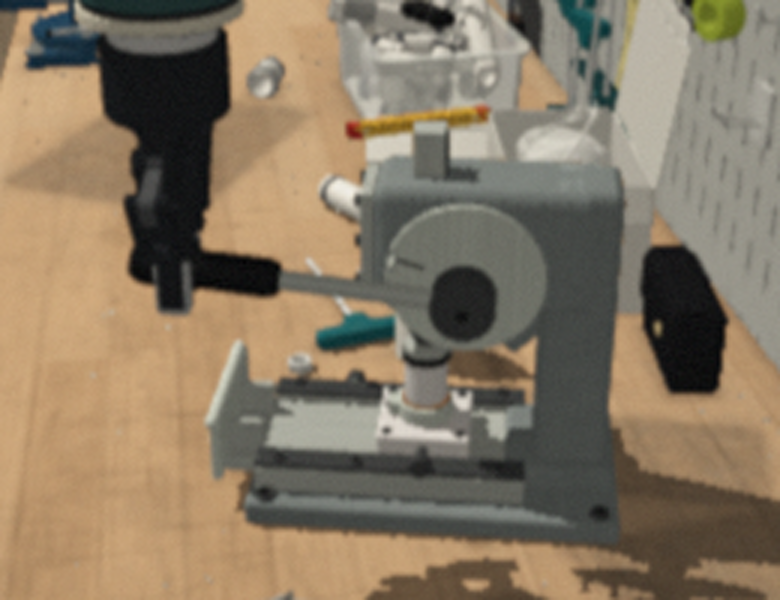

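```bash
python3 -c "
from h import *
M=Ro.from_euler('z',PR[2]).as_matrix()
P=lambda x,y,z:np.r_[PR[:2],0]+M@np.array([x,y,z])
for a in (0,.05,.1,.15,.2):
  print(a,[((proj('side',P(.028-r*np.cos(a),-.1,.2+r*np.sin(a)))-[180,170])*3).round(0) for r in (0,.04,.08,.114,.15)])
print(((proj('side',P(.028,-.119,.2))-[180,170])*3).round(0))
"
```

```text
0 [array([457., 302.]), array([393., 300.]), array([329., 297.]), array([275., 294.]), array([218., 292.])]
0.05 [array([457., 302.]), array([393., 297.]), array([329., 291.]), array([275., 286.]), array([217., 281.])]
0.1 [array([457., 302.]), array([393., 294.]), array([329., 286.]), array([275., 278.]), array([218., 271.])]
0.15 [array([457., 302.]), array([394., 291.]), array([330., 280.]), array([276., 270.]), array([219., 260.])]
0.2 [array([457., 302.]), array([394., 288.]), array([331., 274.]), array([277., 262.]), array([220., 250.])]
[456. 318.]
```

```bash
echo '{"plan":[[-0.0003, 0, 0.005, 0], [-0.0003, 0, 0.005, 0], [0, 0, 0.003, 0], [0, 0, 0, 0], [0, 0, 0, 0]]}' | python3 shift.py
python3 -c "
from h import *
st(-.1475,-.1,.181)
import cv2
a=eyes.read_camera('side')[215:315,220:350]
cv2.imwrite('pics/a7.png',cv2.resize(a,(780,600),interpolation=2))"
```

```text
clock: 12.6
ee_pos: [0.494, 0.0122, 0.1799]
orientation: [-3.119, 0.377, -0.002]
contact_force: [1.3, 4.8, 10.3]
gripper_width: 0.0258
grasp_force: 58.2
t 12.6 press xyz [-0.147  -0.0995] 0.1799 yawx rel -0.001 F press [0.1 5. ] 10.3 q [ 0.76  0.42 -1.03  1.96  0.43  1.   -2.28] w 0.026 58.2
tool delta [-0.0005  0.0005 -0.0011]
```

View pics/a7.png

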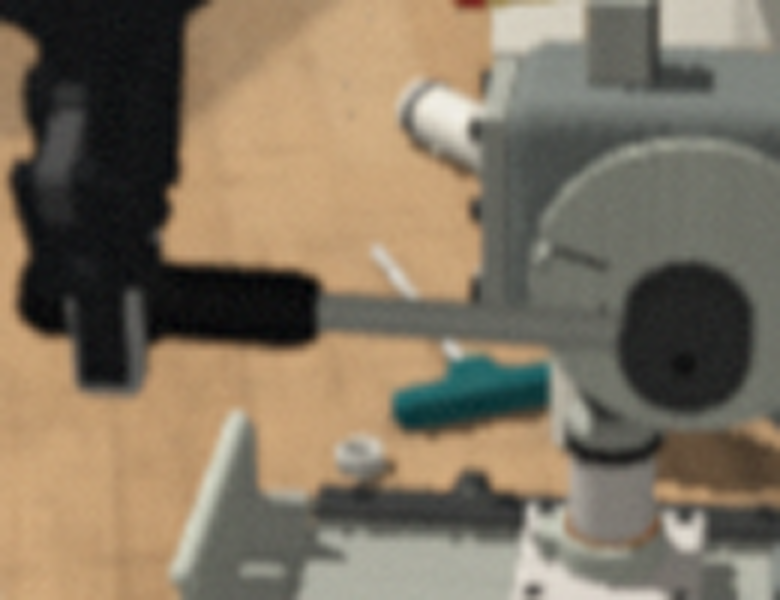

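Run:
```python
from h import *
import cv2
M=Ro.from_euler('z',PR[2]).as_matrix()
P=lambda x,y,z:np.r_[PR[:2],0]+M@np.array([x,y,z])
g=np.mean([eyes.read_camera('side').astype(float) for _ in range(3)],0)
sat=g[:,:,2]-g[:,:,0]  # wood: red-blue high; bar grey: low
us=range(276,300);mid=[];wd=[]
for u in us:
    c=sat[255:282,u]; th=(c.max()+c.min())/2; k=np.argmin(c)
    lo=k
    while c[lo]<th: lo-=1
    hi=k
    while c[hi]<th: hi+=1
    a=lo+(c[lo]-th)/(c[lo]-c[lo+1]); b=hi-(c[hi]-th)/(c[hi]-c[hi-1])
    mid.append(255+(a+b)/2);wd.append(b-a)
print(np.round(mid,2),np.round(wd,1))
print("meas",np.polyfit(us,mid,1),np.polyval(np.polyfit(us,mid,1),285))
for a in(-.03,0,.03,.06):
    q=np.array([proj('side',P(.028-r*np.cos(a),-.1,.2+r*np.sin(a))) for r in(.05,.11)])
    p=np.polyfit(q[:,0],q[:,1],1);print(a,p[0],np.polyval(p,285))
```

```text
Traceback (most recent call last):
IndexError: index 27 is out of bounds for axis 0 with size 27
```

Run:
```python
from h import *
M=Ro.from_euler('z',PR[2]).as_matrix()
P=lambda x,y,z:np.r_[PR[:2],0]+M@np.array([x,y,z])
g=np.mean([eyes.read_camera('side').astype(float) for _ in range(2)],0)
sat=g[:,:,2]-g[:,:,0]
us=[u for u in range(275,300) if not 285<=u<=297];mid=[]
for u in us:
    c=sat[258:278,u]; w=np.clip(45-c,0,30) if c.max()>45 else 0*c
    mid.append((w*np.arange(258,278)).sum()/w.sum())
print(np.round(mid,2)); print(np.round(sat[258:278,280]))
p=np.polyfit(us,mid,1);print("meas",p[0],np.polyval(p,285))
for a in(-.03,0,.03,.06):
    q=np.array([proj('side',P(.028-r*np.cos(a),-.1,.2+r*np.sin(a))) for r in(.05,.11)])
    p=np.polyfit(q[:,0],q[:,1],1);print(a,p[0],np.polyval(p,285))
```

```text
[266.58 266.56 266.64 266.68 266.74 266.82 266.97 267.07 266.28 265.54
 270.41 268.47]
[77. 77. 76. 78. 78. 61. 28.  8.  6.  7.  5. 12. 38. 67. 77. 78. 79. 78.
 76. 78.]
meas 0.12456633665165871 267.3538412858838
-0.03 0.017809541931527357 269.97049001359625
0 0.044099512616809805 268.7247486510035
0.03 0.07043027630059191 267.4770743259843
0.06 0.0968495052608926 266.22520810377995
```

```bash
echo '{"plan":[[0, 0, 0.002, 0], [0, 0, 0.0015, 0], [0, 0, 0, 0], [0, 0, 0, 0], [0, 0, 0, 0]]}' | python3 shift.py
python3 -c "
from h import *
st(-.1475,-.1,.1765)
g=eyes.read_camera('side').astype(float);s=g[:,:,2]-g[:,:,0]
for u in(276,278,280,282):
  w=np.clip(45-s[258:278,u],0,30);print(u,(w*np.arange(258,278)).sum()/w.sum())
st()
arm.finish_job()"
```

```text
clock: 13.4
ee_pos: [0.494, 0.0122, 0.1765]
orientation: [-3.119, 0.378, -0.002]
contact_force: [1.1, 4.7, 11.1]
gripper_width: 0.0253
grasp_force: 58.1
t 13.4 press xyz [-0.147  -0.0995] 0.1765 yawx rel -0.001 F press [-0.1  4.8] 11.1 q [ 0.76  0.42 -1.02  1.96  0.43  0.99 -2.28] w 0.025 58.1
tool delta [-0.0005  0.0005  0.    ]
276 267.57142857142856
278 267.698224852071
280 267.74285714285713
282 267.855421686747
t 13.45 press xyz [-0.147  -0.0995] 0.1765 yawx rel -0.001 F press [-0.3  4.8] 10.8 q [ 0.76  0.42 -1.02  1.96  0.43  0.99 -2.28] w 0.026 58.1
the job is handed in; nothing more can be done
```

I pushed the drawer home against its end stop and brought the lever down to level by its handle, where the gripper still holds it; image fit puts it within about 0.03 rad of level. I handed the job in at 13.5 s, never ran the lever to the bottom of its stroke, and kept the arm clear of the glue bottle, though I did not check the bottle or the seated tube separately.

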